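# Send a valve block through the spring gate to the measuring head

## Task

Lay the bare aluminium valve block flat in the nest of the blue carrier, then push the carrier along its channel, through the orange spring gate and under the measuring head until it is fully home against the yellow end stop, and take the hand out so that both gate flaps spring shut behind it. Then press the green start button fully down and let go. Nothing may strike the measuring head, and the red valve block, the bearing and the other loose things must stay where they are.

Things in the scene. Friction and masses are not known exactly. Their poses are not given: they have to be found in the camera images.
- block: bare aluminium valve block with dark port holes, 90 x 50 x 40 mm (its own x, y, z), 0.34 to 0.67 kg, lying flat; origin at the centre of its underside, x along its length, z up. It swaps places at random with the red block
- red_block: bystander: an identical-sized valve block painted red, with dark ports; origin at the centre of its underside
- carrier: blue plastic carrier, 170 x 104 mm (x, y), lying loose in the station's channel in front of the gate; origin at the centre of its underside, x towards the gate (the way it is pushed), z up. Base plate 14 mm thick, 0.3 to 0.55 kg; along its rear edge (-x) stands a push wall 104 mm wide and 10 mm thick, its top 48 mm above the carrier's underside
- nest (a point): centre of the nest floor on the carrier (30 mm ahead of its centre, 14 mm above its underside); axes as the carrier's. The block lies here, length along x, either way round. White ribs 8 mm high bound a pocket of 98 x 58 mm; on the long sides they stand 25 to 45 mm from the middle, so the middle 50 mm is open to fingers
- push_face (a point): centre of the rear face of the carrier's push wall, 85 mm behind the carrier's centre and 31 mm above its underside; push here, towards the carrier's +x
- station: measuring station fixed to the bench: plate 530 x 170 x 12 mm, channel along its x; origin at the underside, on the channel's centre line in the gate plane; x = pushing direction, z up. The carrier slides on the plate, 12 mm above the bench, between aluminium rails 110 mm apart, 12 mm high. Open above except under the head. Carrier home: its origin at x = 160 mm, push face at x = 75 mm
- gate (a point): centre of the gate at the channel floor (station x = 0, y = 0); its two yellow posts stand 70 mm either side, tops 62 mm above the bench
- flap_l (a joint): left orange gate flap (station +y side), hinged upright at its post, 59 mm long, 14 to 56 mm above the bench, reaching to the channel's middle; 0 = shut, positive = swung open towards station +x (only that way), at most 1.5 rad; a light spring shuts it (0.5 N at its tip shut, 1.5 N wide open). To shut it needs 62 mm clear beyond the gate
- flap_r (a joint): right orange gate flap (station -y side), the mirror image of the left one; 0 = shut, positive = open towards station +x
- stop_face (a point): centre of the face of the yellow end stop, station x = 245 mm, 30 mm above the bench; the carrier's front edge meets it when home
- head: measuring head fixed on the station: blue box over the channel, 70 mm along the channel (station x = 155 to 225 mm), 150 mm across, 73 to 138 mm above the bench with a black box on it up to 168 mm, on an aluminium column on the station's -y side, 212 mm high; origin on the channel's centre line at the bench, below the middle of the head
- head_under (a point): centre of the underside of the head, 73 mm above the bench; a block lying flat in the nest passes beneath with 7 mm to spare
- start (a joint): green round push button, 36 mm across, in a black housing fixed to the bench; 0 = up, 0.006 m = fully down; a spring takes 5 N at full travel and lifts it again
- start_top (a point): centre of the top of the green button
- bearing: bystander: steel bearing ring, 60 mm across, 16 mm high, origin at the centre of its underside
- oil: bystander: bottle, 60 mm across, 160 mm high, origin at the centre of its underside
- wrench: bystander: wrench 200 mm long lying at the side of the station
- driver: bystander: screwdriver 200 mm long lying at the side of the station
- mug: bystander: white mug, 80 mm across, 90 mm high, origin at the centre of its underside
Not all that is in view belongs to the job. Leave any turquoise look-alike of the carrier alone. Several things look just like the part that bears start: the one meant starts nearest to the robot's base.

How it is judged:
By the outcome, as a careful person would: the job done as asked, in the order asked, and still so for the second after the job is handed in, with the robot touching nothing.
It also fails if it takes over 58 s, if anything falls off the work surface, if the arm or the gripper's body presses on something with over 40 N, if the wrist force passes 120 N, or if a joint passes its speed limit or range.

## Robot

A 6-joint arm with a two-finger parallel gripper is mounted at the origin on the work surface. World frame = base frame: x ahead of the robot, y to its left, z up, the work surface at z = 0. Lengths are in m, angles in rad, forces in N, time in s.
With the tool pointing down it reaches from about 0.25 to 0.725 m from the base axis. Payload 4 kg.
Tool frame: the origin (TCP) lies between the finger pads; the fingertips stand 8 mm ahead of it and the grasp point (between the pads) lies 11 mm behind it (bot.tip_reach is the distance from the TCP to the fingertips, in m); z points along the fingers, y is the line along which they close (so a half turn about z gives the same grasp; the last joint's range is limited). The gripper opens to 85 mm and grips with 20 to 120 N. Pads are 22 mm wide; open, the fingers measure 114 mm over their backs; the gripper's body (76 mm by 85 mm) begins 54 mm behind the grasp point. The pads swing forward as they close: fully open they stand 13 mm farther back than shut.
Start: joints at [1.167, 0.241, 0.005, 1.335, 0, 1.571], TCP at [0.196, 0.46, 0.239] pointing down, gripper open.
Joint ranges: [-2.72, 2.72], [-1.05, 1.87], [-1.09, 1.28], [-1.99, 2.15], [-1.42, 1.44], [-3.14, 3.14]. Speed limits (rad/s): [2.79, 2.79, 3.14, 3.14, 3.14, 3.14].

## Interface

Orientations are given as a unit quaternion [x, y, z, w].
In Python, from workcell import bot gives the robot as it stands.
- The arm moves only by the tool move_arm, never from a script. Its argument "deltas" is a list of rows, each a list of 7 numbers: the opening, from 0 (shut) to 1 (fully open), then the shift along the tool's x, y, z in mm, then the turn, a rotation vector about the tool's x, y, z in degrees. In form: [[gripper, tx, ty, tz, ax, ay, az], ...]. A call has 1 to 10 rows; each row shifts and turns the commanded pose from where the row before left it, along the tool's axes as they then stand; what a row does not reach is not made up. A row lasts 1/12 s, in which the tool goes at most 41.7 mm and 7.16 degrees, less where a joint would pass 70% of its speed; a pose out of reach is approached as far as the arm can. A call is refused whole if a number of a shift passes 41.7 or a number of a turn 7.16, either way. A call with a gripper value outside its range is refused whole. The fingers move at their own pace and stop on an object; the grip force is fixed at half the most. Time passes only in rows, so rows that do not move let the fingers close. It gives the time, the measured TCP pose, the force, the opening and the grip force at its end, in the units of the state.
- bot.get_obs(): the state, without advancing time (a new reading comes with each control period).
- bot.camera(name): name is "scene" or "top" or "wrist"; returns the picture (480x640x3 uint8, blue, green, red); there is no depth.
- bot.calibration(name): a dict with "K" (3x3 intrinsics, pixels), "position" and "orientation" of the camera in the world. Camera axes: x right, y down, z forward; pixel columns grow to the right and rows downward; lengths in m; the calibration is good to about 2 mm. A picture is of the moment at which its call begins: read the wrist's pose just before it. calibration takes no time and is no camera call; for the wrist camera it gives the pose at the moment of the call.
- bot.job_done(): hands the job in; it is judged then, once.
Trained networks look in the newest picture that a camera, given by its name, has taken for a name from the list of things; names that differ only in an ending like _2 or _b are one class to them, and where a whole thing is asked for, a point or a joint stands for the part that bears it (a point fixed in the world has none). Each returns a list of dicts, best first, with "conf" (0 to 1); they miss things now and then, are a little off and sometimes report something else, mostly with a low value. They report only what shows in the picture. A call takes as long as a camera call. They do not tell look-alikes from the thing itself.
- bot.outline_of(query, camera): "pixels" (480x640 bool, what is visible of it) and "rect" ([left, top, width, height] in pixels, round what is visible of it).
The state is a dict: "clock": time; "joint_pos": joint angles; "joint_vel": joint speeds; "tau": joint torques, N m; "eef_pos": TCP position; "tool_rot": TCP orientation; "ft_force": force on the tool from outside, world axes, zero at the start; "ft_torque": the same for the moment, N m; "grip_width": finger opening in m; "grasp_force": force on a finger pad.
Only numpy, scipy, OpenCV 4.12 (cv2) and the standard library are available. Lean on these libraries where they do the work, as an engineer would, in place of code of your own. Each camera call takes 0.05 s, during which the arm holds its last target. There are 200 camera calls.

## Working session

There is one attempt and no reset: what is moved stays moved. The work goes in short steps, Python scripts to look and compute and a tool call to move; the robot and the scene stay as the last step left them, time stands still between calls to the robot, and variables do not carry over. Pictures are saved under pics/ and viewed, at most 11 in all, crops included, and the job is handed in when it is done.

Besides the shell and the picture viewer there is one more tool, called after "Emit:" as a command line: name --pt "numbers of a row" for each row, then --argument value for the rest. move_arm: Moves the arm, as the interface text tells. Its arguments: {"type":"object","properties":{"deltas":{"type":"array","items":{"type":"array","items":{"type":"number"}}}},"required":["deltas"]}

```bash
ls; mkdir -p pics; python3 - <<'E'
from workcell import bot
import cv2
o=bot.get_obs(); print(o['clock'],o['eef_pos'],o['tool_rot'],bot.tip_reach,o['grip_width'])
for n in ("scene","top"):
    cv2.imwrite(f"pics/{n}0.png",bot.camera(n)); c=bot.calibration(n); print(n,c)
E
```

```text
pics
0.0 [0.19619451 0.45922696 0.23840343] [ 2.00503921e-01  9.79692325e-01 -1.04039365e-03 -2.09326366e-04] 0.008 0.08569124769899596
scene {'K': array([[562.63869551,   0.        , 325.27383273],
       [  0.        , 562.63869551, 233.44631078],
       [  0.        ,   0.        ,   1.        ]]), 'position': array([1.21309893, 0.51886958, 1.13028507]), 'orientation': array([ 0.40640967,  0.84974   , -0.3026222 , -0.14557784])}
top {'K': array([[482.37418053,   0.        , 317.63819296],
       [  0.        , 482.37418053, 241.03537133],
       [  0.        ,   0.        ,   1.        ]]), 'position': array([3.67637702e-01, 7.52417713e-04, 1.15948950e+00]), 'orientation': array([ 0.71412377, -0.69515453,  0.06846631, -0.04582338])}
```

View pics/top0.png

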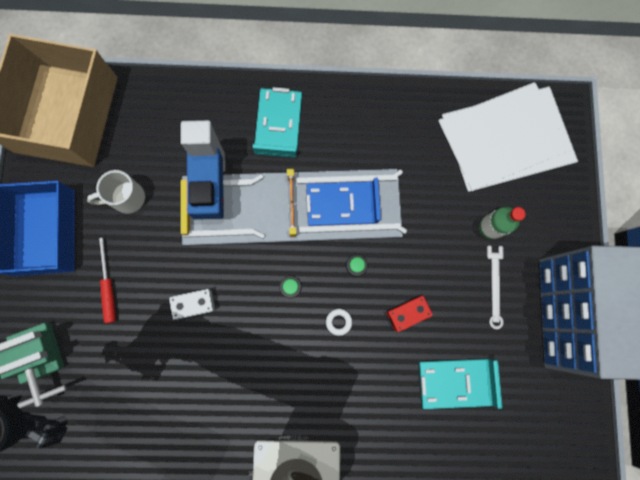

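View pics/scene0.png

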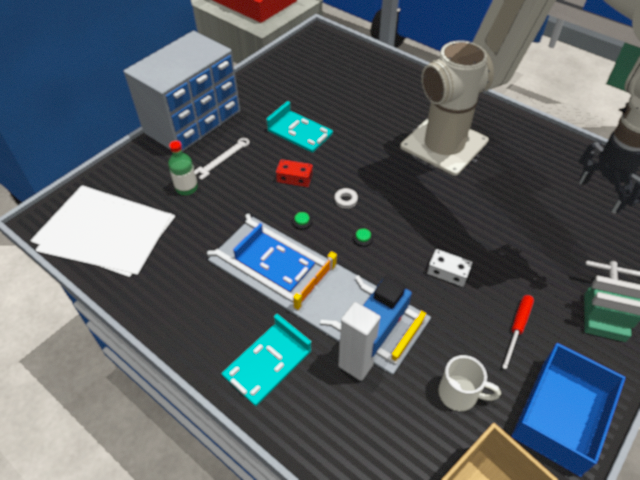

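Top view: the bare block is at (191,304) and its look-alike is the red block at (410,313). The carrier is blue, at (342,203), with turquoise look-alikes at (278,121) and (460,384). The buttons are at (290,287) and (357,265), and the first is nearer the base (~(297,475)). The station's +x runs left in the image, which is world +y.

```bash
cat > h.py <<'E'
from workcell import bot
import numpy as np, cv2
from scipy.spatial.transform import Rotation as R
def ray(c,px):
    d=R.from_quat(c['orientation']).as_matrix()@np.linalg.inv(c['K'])@[px[0],px[1],1]; return c['position'],d
def at(c,px,z):
    p,d=ray(c,px); return p+d*(z-p[2])/d[2]
def proj(c,P):
    q=R.from_quat(c['orientation']).as_matrix().T@(np.asarray(P)-c['position']); q=c['K']@q; return q[:2]/q[2]
def tri(c1,p1,c2,p2):
    a,d=ray(c1,p1);b,e=ray(c2,p2); s=np.linalg.lstsq(np.c_[d,-e],b-a,rcond=None)[0]
    return (a+d*s[0]+b+e*s[1])/2, np.linalg.norm(a+d*s[0]-b-e*s[1])
def rects(q,cam,minc=.2):
    out=[]
    for r in bot.outline_of(q,cam):
        if r['conf']<minc: continue
        m=r['pixels'].astype(np.uint8); y,x=np.nonzero(m)
        if not len(x): continue
        out.append((r['conf'],np.array([x.mean(),y.mean()]),cv2.minAreaRect(np.c_[x,y].astype(np.float32)),m))
    return out
E
python3 - <<'E'
from h import *
T=bot.calibration('top');S=bot.calibration('scene')
for q in ('block','carrier','start','station','head','gate','flap_l','red_block','bearing'):
    for cam in ('top','scene'):
        for r in rects(q,cam): print(q,cam,round(r[0],2),r[1].round(1),[np.round(v,1) for v in r[2]])
im=cv2.imread('pics/top0.png')
cv2.imwrite('pics/crop.png',cv2.resize(im[150:330,150:430],None,fx=2.8,fy=2.8,interpolation=cv2.INTER_CUBIC))
E
```

```text
block top 0.81 [191.7 304.6] [array([191.4, 304.3]), array([24.4, 43.4]), np.float64(77.2)]
block scene 0.76 [449.5 267.5] [array([449.3, 267.6]), array([38.9, 26.2]), np.float64(18.4)]
block scene 0.62 [370.5 326.1] [array([367.5, 323.9]), array([ 51. , 101.7]), np.float64(32.8)]
carrier top 0.77 [342.8 203.6] [array([342.6, 203. ]), array([44.5, 72.6]), np.float64(86.8)]
carrier top 0.7 [277.2 122.9] [array([277.1, 122.6]), array([41.7, 66.6]), np.float64(5.6)]
carrier top 0.6 [459.1 383.9] [array([459.5, 384.4]), array([48.5, 82.5]), np.float64(89.1)]
carrier scene 0.83 [272.5 259. ] [array([272.3, 258.4]), array([74.6, 43.3]), np.float64(35.2)]
carrier scene 0.66 [297.5 128.8] [array([297.8, 128.9]), array([62.5, 34.7]), np.float64(32.7)]
carrier scene 0.63 [268.2 361. ] [array([268. , 360.3]), array([50.8, 85.6]), np.float64(42.4)]
carrier scene 0.53 [345.7 198.4] [array([345.5, 198.5]), array([19., 21.]), np.float64(90.0)]
start top 0.71 [203.3 170.6] [array([204.4, 170.1]), array([99.7, 41.9]), np.float64(84.9)]
start top 0.54 [290.  287.5] [array([290. , 287.5]), array([13., 
[... 1203 characters left out ...]
), array([23.,  4.]), np.float64(90.0)]
flap_l top 0.49 [291.8 214.1] [array([291.5, 216.5]), array([17.,  1.]), np.float64(90.0)]
flap_l scene 0.45 [323.2 271.6] [array([323.5, 271.9]), array([ 9. , 28.1]), np.float64(40.6)]
flap_l scene 0.44 [308.2 288.1] [array([308.2, 288.2]), array([ 7.4, 20.2]), np.float64(39.8)]
red_block top 0.77 [408.4 313.6] [array([408.2, 313.7]), array([23.6, 41.6]), np.float64(66.4)]
red_block scene 0.78 [294.4 173. ] [array([294.2, 172.8]), array([34.1, 21.8]), np.float64(10.8)]
bearing top 0.57 [338.  322.5] [array([338. , 322.5]), array([25., 24.]), np.float64(90.0)]
bearing scene 0.83 [345.5 198.5] [array([345.5, 198.5]), array([19., 21.]), np.float64(90.0)]
```

View pics/crop.png

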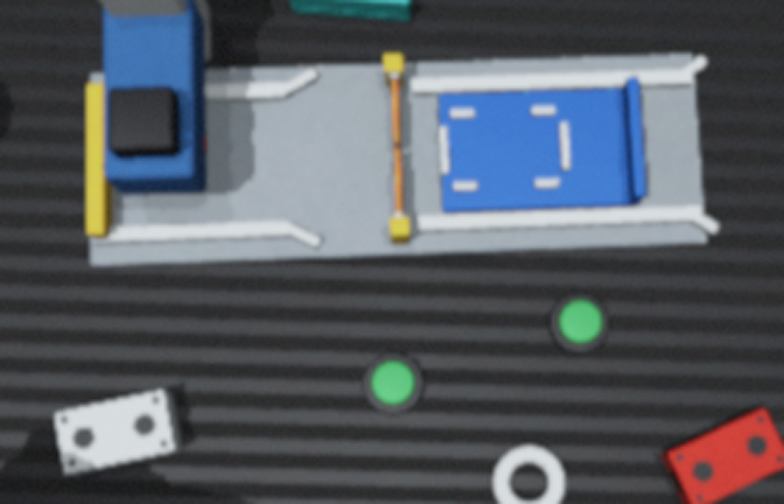

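The crop confirms the choice: bare block at crop (115,430), blue carrier at (540,150) with its push wall on the right, gate posts at (393,63) and (399,230), and the near button at (393,382).

```bash
python3 - <<'E'
from h import *
T=bot.calibration('top');S=bot.calibration('scene')
f=lambda p,z:at(T,np.array(p)/2.8+150,z)
L=f((393,63),.062);Rr=f((399,230),.062)
print('posts',L.round(4),Rr.round(4),np.linalg.norm(L-Rr))
pl=[f(p,.012) for p in ((90,265),(707,243),(692,54))]
print('plate',np.round(pl,4),np.linalg.norm(pl[0]-pl[1]))
d=pl[0]-pl[1];print('station yaw from plate',np.degrees(np.arctan2(d[1],d[0])))
d=L-Rr;print('from posts',np.degrees(np.arctan2(-d[0]*-1,d[0]*0+1)), 'dir',np.degrees(np.arctan2(d[0],-d[1])))
g=(L+Rr)/2;print('gate',g)
cf=[f(p,.026) for p in ((439,96),(443,211))];cw=[f(p,.060) for p in ((628,79),(637,78),(645,196))]
print('carrier front',np.round(cf,4),np.linalg.norm(cf[0]-cf[1]),'wall',np.round(cw,4))
ribs=[f(p,.034) for p in ((462,113),(543,110),(465,185),(547,182))];print('nest',np.mean(ribs,0).round(4),np.round(ribs,4))
# block
for q,n in (('block',0),('red_block',0)):
    pass
c=np.array([[55,412],[163,389],[177,447],[68,473]])
P=np.array([f(p,.04) for p in c[[0,1]]]+[f(c[2],.04),f(c[3],.04)])
print('block',P.round(4),P.mean(0).round(4),np.linalg.norm(P[0]-P[1]),np.linalg.norm(P[1]-P[2]))
d=P[1]-P[0]+P[2]-P[3];print('block yaw',np.degrees(np.arctan2(d[1],d[0])))
print('btn',tri(T,(290.2,286.7),S,(363.4,235.4)),tri(T,(356.8,264.8),S,(301.8,218.7)))
print(proj(S,[*g[:2],.012]))
E
```

```text
posts [0.709  0.0359 0.062 ] [0.5664 0.0262 0.062 ] 0.14292067988404036
plate [[ 0.5372  0.2892  0.012 ]
 [ 0.5721 -0.2398  0.012 ]
 [ 0.742  -0.2272  0.012 ]] 0.5301956170138618
station yaw from plate 93.77553898085343
from posts 8.115219278746064 dir 93.88596214674375
gate [0.63768658 0.03106687 0.062     ]
carrier front [[ 0.6919 -0.0037  0.026 ]
 [ 0.5905 -0.0099  0.026 ]] 0.10156591050062197 wall [[ 0.7025 -0.1631  0.06  ]
 [ 0.7036 -0.1707  0.06  ]
 [ 0.6018 -0.1778  0.06  ]]
nest [ 0.6461 -0.0608  0.034 ] [[ 0.6752 -0.0238  0.034 ]
 [ 0.6802 -0.0936  0.034 ]
 [ 0.6121 -0.028   0.034 ]
 [ 0.6169 -0.0979  0.034 ]]
block [[0.411  0.3021 0.04  ]
 [0.432  0.2158 0.04  ]
 [0.3852 0.2016 0.04  ]
 [0.3622 0.2881 0.04  ]] [0.3976 0.2519 0.04  ] 0.08887604076096994 0.04889012751658746
block yaw -75.71393500764289
btn (array([0.44429935, 0.02790401, 0.01241914]), np.float64(0.0015016239462964105)) (array([ 0.50100161, -0.13004288,  0.01365599]), np.float64(0.0023894176466346716))
[316.66351063 285.14487584]
```

```bash
cat >> h.py <<'E'
def plan(P,yaw,n,g=1,o=None):
    """rows to TCP P, tool down with tool y at world yaw (deg, mod 180)"""
    o=o or bot.get_obs(); r=R.from_quat(o['tool_rot']); p=np.array(o['eef_pos'])
    a=np.radians(yaw); Y=np.array([np.cos(a),np.sin(a),0])
    if r.as_matrix()[:,1]@Y<0: Y=-Y
    Z=np.array([0,0,-1]); G=R.from_matrix(np.c_[np.cross(Y,Z),Y,Z])
    w=(r.inv()*G).as_rotvec(); st=R.from_rotvec(w/n); d=(np.asarray(P)-p)/n
    rows=[]
    for i in range(n):
        rows.append([g,*r.inv().apply(d).round(1 if 0 else 4)*1000,*np.degrees(w/n)]); r=r*st
    print('from',p.round(4)); print([[round(float(v),1) for v in q] for q in rows])
E
python3 -c "
from h import *
plan([.398,.252,.17],14.3,10)"
```

```text
from [0.1965 0.4598 0.2393]
[[1.0, -26.7, -11.2, 6.9, 0.0, -0.0, 5.3], [1.0, -27.6, -8.7, 6.9, 0.0, -0.0, 5.3], [1.0, -28.3, -6.1, 6.9, 0.0, -0.0, 5.3], [1.0, -28.7, -3.5, 6.9, 0.0, -0.0, 5.3], [1.0, -28.9, -0.9, 6.9, 0.0, -0.0, 5.3], [1.0, -28.9, 1.8, 6.9, 0.0, -0.0, 5.3], [1.0, -28.6, 4.4, 6.9, 0.0, -0.0, 5.3], [1.0, -28.1, 7.0, 6.9, 0.0, -0.0, 5.3], [1.0, -27.3, 9.6, 6.9, 0.0, -0.0, 5.3], [1.0, -26.3, 12.0, 6.9, 0.0, -0.0, 5.3]]
```

Emit:
move_arm --pt "1 -26.7 -11.2 6.9 0 0 5.3" --pt "1 -27.6 -8.7 6.9 0 0 5.3" --pt "1 -28.3 -6.1 6.9 0 0 5.3" --pt "1 -28.7 -3.5 6.9 0 0 5.3" --pt "1 -28.9 -0.9 6.9 0 0 5.3" --pt "1 -28.9 1.8 6.9 0 0 5.3" --pt "1 -28.6 4.4 6.9 0 0 5.3" --pt "1 -28.1 7 6.9 0 0 5.3" --pt "1 -27.3 9.6 6.9 0 0 5.3" --pt "1 -26.3 12 6.9 0 0 5.3"

```text
clock: 1.83
eef_pos: [0.3981, 0.2502, 0.1702]
tool_rot: [0.618, 0.786, 0.0, 0.0]
ft_force: [-0.8, 0.4, 0.6]
grip_width: 0.0855
grasp_force: 0.0
```

Emit:
move_arm --pt "1 0 0 0 0 0 0" --pt "1 0 0 0 0 0 0"

```text
clock: 2.0
eef_pos: [0.3977, 0.2502, 0.1699]
tool_rot: [0.618, 0.786, -0.0, -0.0]
ft_force: [-0.1, 0.5, -0.3]
grip_width: 0.0852
grasp_force: 0.0
```

```bash
python3 - <<'E'
from h import *
o=bot.get_obs(); print(o['clock'],o['eef_pos'].round(4),np.degrees(R.from_quat(o['tool_rot']).as_rotvec()).round(2))
W=bot.calibration('wrist'); im=bot.camera('wrist'); cv2.imwrite('pics/w1.png',im)
print(W['position'],R.from_quat(W['orientation']).as_matrix().round(2))
for r in rects('block','wrist'):
    b=cv2.boxPoints(r[2]); print(r[0],[np.round(v,1) for v in r[2]])
    P=np.array([at(W,p,.04) for p in b]); print(P.round(4),P.mean(0).round(4),at(W,r[1],.04))
    e=[P[1]-P[0],P[2]-P[1]]; e=max(e,key=np.linalg.norm); print(np.degrees(np.arctan2(e[1],e[0])),[np.linalg.norm(P[i]-P[i-1]) for i in (0,1)])
E
```

```text
2.0 [0.3977 0.2502 0.1699] [-1.1115e+02 -1.4154e+02  8.0000e-02]
[0.38277565 0.31643744 0.30499084] [[ 0.97  0.23  0.06]
 [ 0.24 -0.94 -0.26]
 [-0.    0.27 -0.96]]
0.92 [array([319.5, 222.5]), array([125.,  71.]), np.float64(90.0)]
[[0.3641 0.2927 0.04  ]
 [0.4112 0.3042 0.04  ]
 [0.4353 0.2155 0.04  ]
 [0.3837 0.2029 0.04  ]] [0.3986 0.2538 0.04  ] [0.39779273 0.25612217 0.04      ]
-74.79621075946791 [np.float64(0.09186588683792571), np.float64(0.04849909440981707)]
0.2 [array([552.4, 351. ]), array([184.2, 264. ]), np.float64(16.5)]
[[0.535  0.0823 0.04  ]
 [0.5181 0.3032 0.04  ]
 [0.6568 0.2974 0.04  ]
 [0.7066 0.0649 0.04  ]] [0.6041 0.1869 0.04  ] [0.59168861 0.23692738 0.04      ]
94.37444822878791 [np.float64(0.17253779836032584), np.float64(0.22146000794452225)]
```

View pics/w1.png

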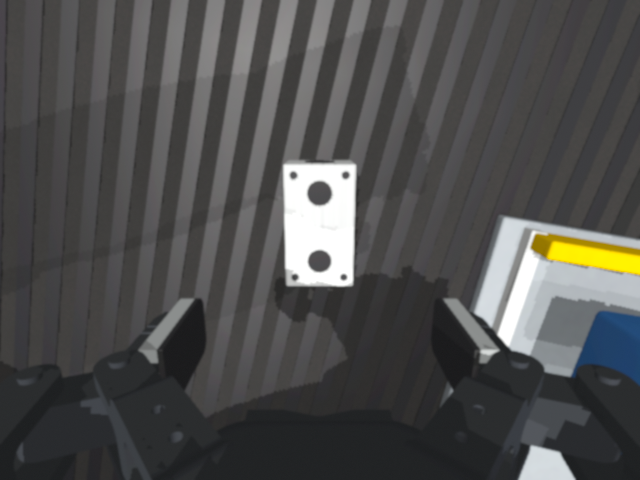

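The wrist view shows the bare block at (320,223), aligned with the open fingers. I'm descending on it.

```bash
python3 -c "
from h import *
plan([.3985,.2525,.015],14.8,8)"
```

```text
from [0.397  0.2516 0.1705]
[[1.0, 0.1, 0.2, 19.4, -0.0, -0.0, -0.1], [1.0, 0.1, 0.2, 19.4, -0.0, -0.0, -0.1], [1.0, 0.1, 0.2, 19.4, -0.0, -0.0, -0.1], [1.0, 0.1, 0.2, 19.4, -0.0, -0.0, -0.1], [1.0, 0.1, 0.2, 19.4, -0.0, -0.0, -0.1], [1.0, 0.1, 0.2, 19.4, -0.0, -0.0, -0.1], [1.0, 0.1, 0.2, 19.4, -0.0, -0.0, -0.1], [1.0, 0.1, 0.2, 19.4, -0.0, -0.0, -0.1]]
```

Emit:
move_arm --pt "1 0 0.2 22 0 0 -0.1" --pt "1 0 0.2 22 0 0 -0.1" --pt "1 0 0.2 22 0 0 -0.1" --pt "1 0 0.2 22 0 0 -0.1" --pt "1 0 0 22 0 0 -0.1" --pt "1 0 0 18 0 0 -0.1" --pt "1 0 0 15 0 0 -0.1" --pt "1 0 0 12 0 0 0"

```text
clock: 2.77
eef_pos: [0.3968, 0.2526, 0.0144]
tool_rot: [0.61, 0.792, -0.0, -0.0]
ft_force: [0.5, 0.8, 0.5]
grip_width: 0.0853
grasp_force: 0.0
```

Emit:
move_arm --pt "1 0 0 0 0 0 0" --pt "0 0 0 0 0 0 0" --pt "0 0 0 0 0 0 0" --pt "0 0 0 0 0 0 0" --pt "0 0 0 0 0 0 0" --pt "0 0 0 0 0 0 0" --pt "0 0 0 0 0 0 0"

```text
clock: 3.35
eef_pos: [0.3988, 0.2525, 0.0167]
tool_rot: [0.612, 0.791, 0.002, 0.0]
ft_force: [-1.3, 1.1, 7.2]
grip_width: 0.0493
grasp_force: 64.1
```

Emit:
move_arm --pt "0 0 0 -10 0 0 0" --pt "0 0 0 -25 0 0 0" --pt "0 0 0 -35 0 0 0" --pt "0 0 0 -35 0 0 0" --pt "0 0 0 -35 0 0 0" --pt "0 0 0 -25 0 0 0"

```text
clock: 3.85
eef_pos: [0.3983, 0.2516, 0.1831]
tool_rot: [0.612, 0.791, 0.001, 0.0]
ft_force: [1.0, 1.3, -4.8]
grip_width: 0.0493
grasp_force: 63.7
```

```bash
python3 -c "
from h import *
o=bot.get_obs();print(o['grip_width'],o['grasp_force'])
plan([.42,.04,.18],3.8,10,0)
o2=dict(o);o2['eef_pos']=np.array([.42,.04,.18]);a=np.radians((3.8+90)/2);o2['tool_rot']=[np.cos(a),np.sin(a),0,0]
plan([.6461,-.0608,.18],3.8,10,0,o2)"
```

```text
0.04926314614064341 63.7128210067749
from [0.3983 0.2516 0.1831]
[[0.0, -21.0, -3.2, 0.3, 0.0, -0.0, 1.1], [0.0, -21.1, -2.8, 0.3, 0.0, -0.0, 1.1], [0.0, -21.1, -2.4, 0.3, 0.0, -0.0, 1.1], [0.0, -21.2, -2.0, 0.3, 0.0, -0.0, 1.1], [0.0, -21.2, -1.6, 0.3, 0.0, -0.0, 1.1], [0.0, -21.2, -1.2, 0.3, 0.0, -0.0, 1.1], [0.0, -21.3, -0.8, 0.3, 0.0, -0.0, 1.1], [0.0, -21.3, -0.4, 0.3, 0.0, -0.0, 1.1], [0.0, -21.3, -0.0, 0.3, 0.0, -0.0, 1.1], [0.0, -21.3, 0.4, 0.3, 0.0, -0.0, 1.1]]
from [0.42 0.04 0.18]
[[0.0, -11.6, 21.9, 0.0, 0.0, 0.0, 0.0], [0.0, -11.6, 21.9, 0.0, 0.0, 0.0, 0.0], [0.0, -11.6, 21.9, 0.0, 0.0, 0.0, 0.0], [0.0, -11.6, 21.9, 0.0, 0.0, 0.0, 0.0], [0.0, -11.6, 21.9, 0.0, 0.0, 0.0, 0.0], [0.0, -11.6, 21.9, 0.0, 0.0, 0.0, 0.0], [0.0, -11.6, 21.9, 0.0, 0.0, 0.0, 0.0], [0.0, -11.6, 21.9, 0.0, 0.0, 0.0, 0.0], [0.0, -11.6, 21.9, 0.0, 0.0, 0.0, 0.0], [0.0, -11.6, 21.9, 0.0, 0.0, 0.0, 0.0]]
```

Emit:
move_arm --pt "0 -10 -2 0.3 0 0 1.1" --pt "0 -22 -3.2 0.3 0 0 1.1" --pt "0 -22 -2.8 0.3 0 0 1.1" --pt "0 -22 -2.4 0.3 0 0 1.1" --pt "0 -23 -1.6 0.3 0 0 1.1" --pt "0 -23 -1.2 0.3 0 0 1.1" --pt "0 -23 -0.8 0.3 0 0 1.1" --pt "0 -23 -0.4 0.3 0 0 1.1" --pt "0 -23 0 0.3 0 0 1.1" --pt "0 -21 0.4 0.3 0 0 1.1"

```text
clock: 4.68
eef_pos: [0.4169, 0.0377, 0.1755]
tool_rot: [0.686, 0.728, -0.001, -0.001]
ft_force: [-0.4, -0.4, -3.1]
grip_width: 0.0494
grasp_force: 63.4
```

Emit:
move_arm --pt "0 -11.6 21.9 0 0 0 0" --pt "0 -11.6 21.9 0 0 0 0" --pt "0 -11.6 21.9 0 0 0 0" --pt "0 -11.6 21.9 0 0 0 0" --pt "0 -11.6 21.9 0 0 0 0" --pt "0 -11.6 21.9 0 0 0 0" --pt "0 -11.6 21.9 0 0 0 0" --pt "0 -11.6 21.9 0 0 0 0" --pt "0 -11.6 21.9 0 0 0 0" --pt "0 -11.6 21.9 0 0 0 0"

```text
clock: 5.52
eef_pos: [0.6437, -0.0636, 0.1745]
tool_rot: [0.685, 0.728, -0.002, -0.002]
ft_force: [0.1, -0.1, -4.7]
grip_width: 0.049
grasp_force: 63.6
```

Emit:
move_arm --pt "0 0 0 0 0 0 0" --pt "0 0 0 0 0 0 0" --pt "0 0 0 0 0 0 0"

```text
clock: 5.77
eef_pos: [0.6426, -0.0627, 0.175]
tool_rot: [0.685, 0.729, -0.001, -0.002]
ft_force: [-0.8, 0.2, -3.8]
grip_width: 0.0492
grasp_force: 64.1
```

```bash
python3 - <<'E'
from h import *
o=bot.get_obs(); m=R.from_quat(o['tool_rot']).as_matrix(); print(o['clock'],o['eef_pos'].round(4),m[:,2].round(3),np.degrees(np.arctan2(m[1,1],m[0,1])),o['grip_width'])
W=bot.calibration('wrist'); im=bot.camera('wrist'); cv2.imwrite('pics/w2.png',im)
E
```

```text
5.7667 [ 0.6426 -0.0627  0.175 ] [-0.005  0.    -1.   ] 3.5231282680568583 0.049233066793799574
```

View pics/w2.png

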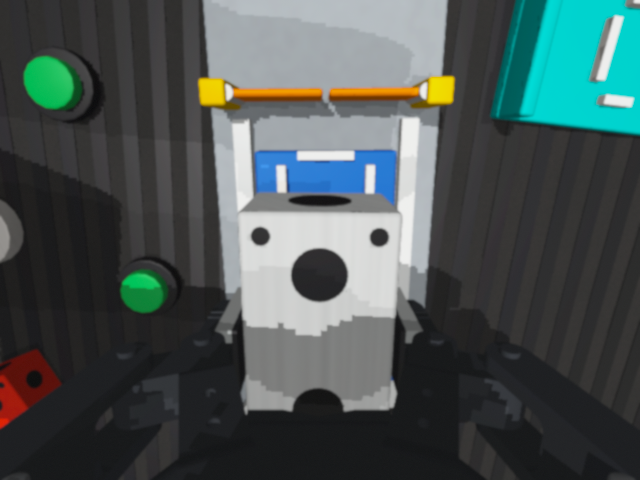

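The held block hides the rear of the nest. The front rib (297–354, ~155), the side ribs at columns 281 and 370, the carrier's front edge (257–395, row 151) and the posts (212,92) and (440,90) are all visible.

```bash
python3 - <<'E'
from h import *
W=bot.calibration('wrist')
u=np.array([np.cos(np.radians(93.8)),np.sin(np.radians(93.8)),0]);v=np.array([-u[1],u[0],0])
g=(at(W,(212,92),.062)+at(W,(440,90),.062))/2; print('gate',g)
f=[at(W,p,.034) for p in((297,160),(354,160))];s=[at(W,p,.034) for p in((281,165),(370,165))];c=[at(W,p,.026) for p in((257,151),(395,151))]
b=[at(W,p,.205-.0) for p in ((1,1),)]
for n,q in(('rib',f),('side',s),('edge',c)): print(n,np.round(q,4),np.linalg.norm(q[0]-q[1]))
print('nest from rib',(f[0]+f[1])/2-.049*u,'side-y: ',(s[0]+s[1])/2,'edge',(c[0]+c[1])/2-.055*u)
d=c[1]-c[0];print('carrier yaw',np.degrees(np.arctan2(d[1],d[0]))+90)
# held block: top front edge (241,211)-(399,211), z top = TCP + ?
for z in (.19,.195,.2,.205): 
    e=[at(W,p,z) for p in((241,211),(399,211))]; print(z,np.linalg.norm(e[0]-e[1]),(e[0]+e[1])/2-.045*u)
T=bot.calibration('top');cv2.imwrite('pics/t2.png',bot.camera('top'))
E
```

```text
gate [0.64214337 0.02987456 0.062     ]
rib [[ 0.625  -0.0147  0.034 ]
 [ 0.6656 -0.0122  0.034 ]] 0.04067931586830577
side [[ 0.6137 -0.0189  0.034 ]
 [ 0.6773 -0.015   0.034 ]] 0.06373788801957667
edge [[ 0.5951 -0.0107  0.026 ]
 [ 0.6956 -0.0044  0.026 ]] 0.10070249472863732
nest from rib [ 0.6485133  -0.06234166  0.034     ] side-y:  [ 0.64549286 -0.01695825  0.034     ] edge [ 0.64896525 -0.06242319  0.026     ]
carrier yaw 93.5600082947894
0.19 0.05104565360692388 [ 0.64458598 -0.06387387  0.19      ]
0.195 0.048934643423551846 [ 0.64452058 -0.06285774  0.195     ]
0.2 0.04682363324017981 [ 0.64445518 -0.06184161  0.2       ]
0.205 0.04471262305680777 [ 0.64438978 -0.06082548  0.205     ]
```

Emit:
move_arm --pt "0 -1 4 10 0 0 0" --pt "0 0 0 20 0 0 0" --pt "0 0 0 20 0 0 0" --pt "0 0 0 20 0 0 0" --pt "0 0 0 20 0 0 0" --pt "0 0 0 15 0 0 0" --pt "0 0 0 10 0 0 0" --pt "0 0 0 6 0 0 0" --pt "0 0 0 0 0 0 0"

```text
clock: 6.62
eef_pos: [0.6473, -0.0629, 0.0548]
tool_rot: [0.685, 0.729, -0.001, -0.001]
ft_force: [-1.1, 0.2, -4.5]
grip_width: 0.0494
grasp_force: 64.2
```

```bash
python3 - <<'E'
from h import *
o=bot.get_obs(); print(o['clock'],o['eef_pos'].round(4),o['ft_force'])
a=bot.camera('wrist');b=bot.camera('scene')
cv2.imwrite('pics/m1.png',np.hstack([cv2.resize(a[100:480,120:520],(400,380)),cv2.resize(b[200:340,190:350],(400,350))[:,:].copy() if 0 else cv2.resize(b[200:352,190:350],(400,380),interpolation=cv2.INTER_CUBIC)]))
E
```

```text
6.6167 [ 0.6473 -0.0629  0.0548] [-1.05265093  0.24206969 -4.47637253]
```

View pics/m1.png

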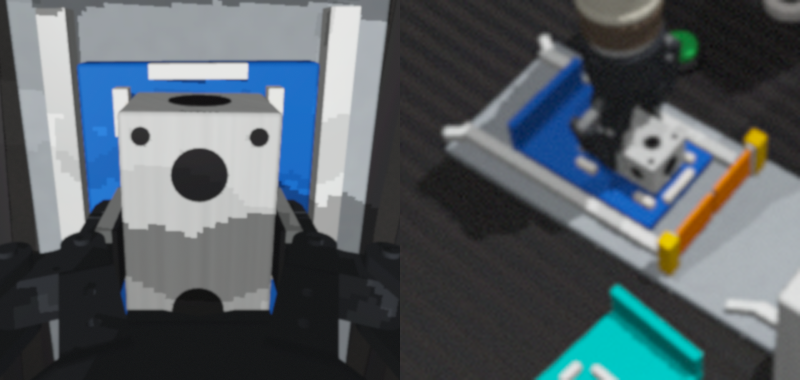

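Laterally the block is centred between the side ribs (crop columns 113–284, block 120–280), so I'm nudging 1 mm forward and lowering.

Emit:
move_arm --pt "0 -1 0 4 0 0 0" --pt "0 0 0 3 0 0 0" --pt "0 0 0 2 0 0 0" --pt "0 0 0 1 0 0 0" --pt "0 0 0 0 0 0 0"

```text
clock: 7.13
eef_pos: [0.6482, -0.0642, 0.0461]
tool_rot: [0.685, 0.729, -0.0, -0.0]
ft_force: [0.4, 0.9, -3.5]
grip_width: 0.0493
grasp_force: 64.2
```

Emit:
move_arm --pt "0 -1 0 1 0 0 0" --pt "0 0 0 1 0 0 0" --pt "0 0 0 0 0 0 0"

```text
clock: 7.38
eef_pos: [0.6484, -0.0653, 0.0441]
tool_rot: [0.685, 0.729, -0.0, -0.0]
ft_force: [-1.1, 0.2, -3.6]
grip_width: 0.049
grasp_force: 64.2
```

Emit:
move_arm --pt "0 0 0 1 0 0 0" --pt "0 0 0 1 0 0 0" --pt "0 0 0 0 0 0 0"

```text
clock: 7.63
eef_pos: [0.6487, -0.0652, 0.0428]
tool_rot: [0.685, 0.729, 0.0, 0.0]
ft_force: [-0.6, -1.0, -1.0]
grip_width: 0.049
grasp_force: 64.4
```

The tool x axis points to world +y, so my nudges went the wrong way. I'm correcting by +3.5 mm.

Emit:
move_arm --pt "0 0 0 -4 0 0 0" --pt "0 3.5 -1 0 0 0 0" --pt "0 0 0 0 0 0 0" --pt "0 0 0 2 0 0 0" --pt "0 0 0 2 0 0 0" --pt "0 0 0 0 0 0 0"

```text
clock: 8.13
eef_pos: [0.6475, -0.0617, 0.0428]
tool_rot: [0.685, 0.729, 0.0, 0.0]
ft_force: [-0.3, 1.1, -1.2]
grip_width: 0.0493
grasp_force: 64.7
```

Emit:
move_arm --pt "0 0 0 1 0 0 0" --pt "0 0 0 0 0 0 0"

```text
clock: 8.3
eef_pos: [0.6475, -0.0616, 0.0428]
tool_rot: [0.685, 0.729, 0.0, 0.0]
ft_force: [-2.3, 0.7, 5.1]
grip_width: 0.0492
grasp_force: 65.3
```

Emit:
move_arm --pt "0.6 0 0 -0.5 0 0 0" --pt "0.8 0 0 0 0 0 0" --pt "1 0 0 0 0 0 0" --pt "1 0 0 0 0 0 0" --pt "1 0 0 0 0 0 0" --pt "1 0 0 0 0 0 0"

```text
clock: 8.8
eef_pos: [0.6473, -0.0618, 0.0417]
tool_rot: [0.685, 0.729, -0.0, -0.0]
ft_force: [0.4, 1.0, -0.7]
grip_width: 0.0856
grasp_force: 0.0
```

Emit:
move_arm --pt "1 0 0 -10 0 0 0" --pt "1 0 0 -20 0 0 0" --pt "1 0 0 -30 0 0 0" --pt "1 0 0 -30 0 0 0" --pt "1 0 0 -20 0 0 0" --pt "1 0 0 -10 0 0 0" --pt "1 0 0 0 0 0 0"

```text
clock: 9.38
eef_pos: [0.6492, -0.0619, 0.1658]
tool_rot: [0.685, 0.729, 0.002, 0.003]
ft_force: [0.5, -0.3, 0.1]
grip_width: 0.0852
grasp_force: 0.0
```

```bash
python3 - <<'E'
from h import *
o=bot.get_obs(); print(o['clock'],o['eef_pos'].round(4),o['ft_force'])
W=bot.calibration('wrist');cv2.imwrite('pics/w3.png',bot.camera('wrist'))
for r in rects('block','wrist')[:1]:
    b=cv2.boxPoints(r[2]);print(r[0]);P=np.array([at(W,p,.066) for p in b]);print(P.round(4),P.mean(0))
E
```

```text
9.3833 [ 0.6492 -0.0619  0.1658] [ 0.53235691 -0.27180445  0.0910038 ]
0.68
[[ 0.6226 -0.1074  0.066 ]
 [ 0.6218 -0.0147  0.066 ]
 [ 0.671  -0.0127  0.066 ]
 [ 0.6772 -0.1055  0.066 ]] [ 0.64815657 -0.06005505  0.066     ]
```

View pics/w3.png

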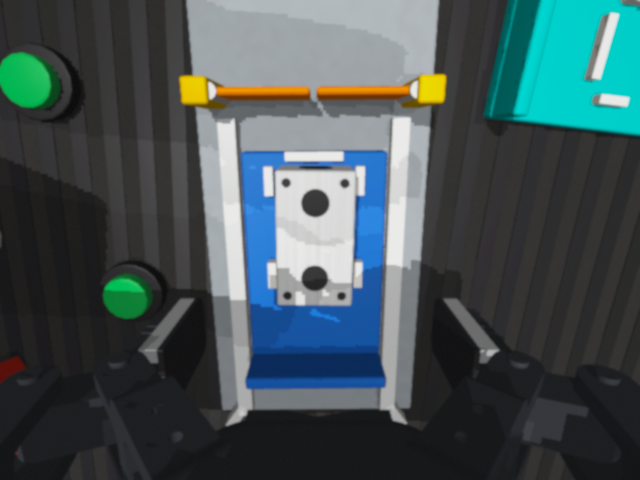

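The block lies flat inside the ribs (block at 276–356, 168–305). The rear top edge of the push wall is at row ~386, columns 247–385.

```bash
python3 - <<'E'
from h import *
W=bot.calibration('wrist')
e=[at(W,p,.06) for p in((247,386),(385,386))];print(np.round(e,4),np.mean(e,0))
g=np.mean([at(W,p,.062) for p in((196,90),(431,88))],0);print('gate',g)
u=np.array([np.cos(np.radians(93.8)),np.sin(np.radians(93.8)),0])
f=np.mean(e,0);print('st x',(f-g)@u)
t=f-.05*u;t[2]=.165
plan(t,3.8,8,.3)
E
```

```text
[[ 0.6033 -0.1737  0.06  ]
 [ 0.7029 -0.1675  0.06  ]] [ 0.65312784 -0.17061918  0.06      ]
gate [0.63949992 0.02969123 0.062     ]
st x -0.20077320128711848
from [ 0.647  -0.0617  0.1613]
[[0.3, -19.9, -0.1, -0.5, -0.0, -0.0, -0.0], [0.3, -19.9, -0.1, -0.5, -0.0, -0.0, -0.0], [0.3, -19.9, -0.1, -0.5, -0.0, -0.0, -0.0], [0.3, -19.9, -0.1, -0.5, -0.0, -0.0, -0.0], [0.3, -19.9, -0.1, -0.5, -0.0, -0.0, -0.0], [0.3, -19.9, -0.1, -0.5, -0.0, -0.0, -0.0], [0.3, -19.9, -0.1, -0.5, -0.0, -0.0, -0.0], [0.3, -19.9, -0.1, -0.5, -0.0, -0.0, -0.0]]
```

Emit:
move_arm --pt "0.3 -15 0 0 0 0 0" --pt "0.3 -22 0 0 0 0 0" --pt "0.3 -22 0 0 0 0 0" --pt "0.3 -22 0 0 0 0 0" --pt "0.3 -22 0 0 0 0 0" --pt "0.3 -22 0 0 0 0 0" --pt "0.3 -20 0 0 0 0 0" --pt "0.3 -14 0 0 0 0 0" --pt "0.3 0 0 0 0 0 0"

```text
clock: 10.23
eef_pos: [0.6558, -0.2242, 0.1594]
tool_rot: [0.686, 0.727, -0.001, -0.001]
ft_force: [-0.2, 0.4, 0.6]
grip_width: 0.0254
grasp_force: 0.0
```

Emit:
move_arm --pt "0.3 0 0 10 0 0 0" --pt "0.3 0 0 20 0 0 0" --pt "0.3 0 0 25 0 0 0" --pt "0.3 0 0 25 0 0 0" --pt "0.3 0 0 20 0 0 0" --pt "0.3 0 0 15 0 0 0" --pt "0.3 0 0 6 0 0 0" --pt "0.3 0 0 0 0 0 0"

```text
clock: 10.9
eef_pos: [0.6552, -0.2184, 0.0376]
tool_rot: [0.684, 0.729, -0.001, -0.003]
ft_force: [-0.1, -0.1, -0.1]
grip_width: 0.0253
grasp_force: 0.0
```

```bash
python3 - <<'E'
from h import *
o=bot.get_obs(); m=R.from_quat(o['tool_rot']).as_matrix(); print(o['clock'],o['eef_pos'].round(4),m[:,2].round(3),np.degrees(np.arctan2(m[1,1],m[0,1])),o['grip_width'],o['ft_force'])
cv2.imwrite('pics/x.png',np.hstack([bot.camera('top')[130:260,230:430],bot.camera('wrist')[::1,:][0:130,0:1]]))
E
```

```text
10.9 [ 0.6552 -0.2184  0.0376] [-0.005  0.002 -1.   ] 3.6604972798012554 0.02530825639067021 [-0.13165388 -0.08539763 -0.12513502]
```

Emit:
move_arm --pt "0.3 10 0 0 0 0 0" --pt "0.3 12 0 0 0 0 0" --pt "0.3 8 0 0 0 0 0" --pt "0.3 6 0 0 0 0 0" --pt "0.3 6 0 0 0 0 0" --pt "0.3 7 0 0 0 0 0" --pt "0.3 8 0 0 0 0 0" --pt "0.3 8 0 0 0 0 0"

```text
clock: 11.67
eef_pos: [0.6539, -0.1573, 0.0422]
tool_rot: [0.685, 0.728, -0.001, 0.003]
ft_force: [0.7, -6.4, 1.0]
grip_width: 0.0259
grasp_force: 3.2
```

Emit:
move_arm --pt "0.3 9 0 0 0 0 0" --pt "0.3 10 0 0 0 0 0" --pt "0.3 10 0 0 0 0 0" --pt "0.3 10 0 0 0 0 0" --pt "0.3 10 0 0 0 0 0" --pt "0.3 10 0 0 0 0 0" --pt "0.3 10 0 0 0 0 0" --pt "0.3 10 0 0 0 0 0"

```text
clock: 12.33
eef_pos: [0.649, -0.0792, 0.0422]
tool_rot: [0.686, 0.728, -0.001, 0.003]
ft_force: [0.0, -8.1, 1.3]
grip_width: 0.0256
grasp_force: 4.1
```

```bash
python3 - <<'E'
from h import *
o=bot.get_obs(); m=R.from_quat(o['tool_rot']).as_matrix(); print(o['clock'],o['eef_pos'].round(4),m[:,2].round(3),np.degrees(np.arctan2(m[1,1],m[0,1])),o['ft_force'])
a=bot.camera('wrist');b=bot.camera('scene')
cv2.imwrite('pics/m2.png',np.hstack([cv2.resize(a[0:480,80:560],(400,400)),cv2.resize(b[200:360,240:400],(400,400),interpolation=cv2.INTER_CUBIC)]))
E
```

```text
12.3333 [ 0.649  -0.0792  0.0422] [ 0.003 -0.006 -1.   ] 3.43783954862173 [ 0.04916018 -8.11274056  1.31456847]
```

View pics/m2.png

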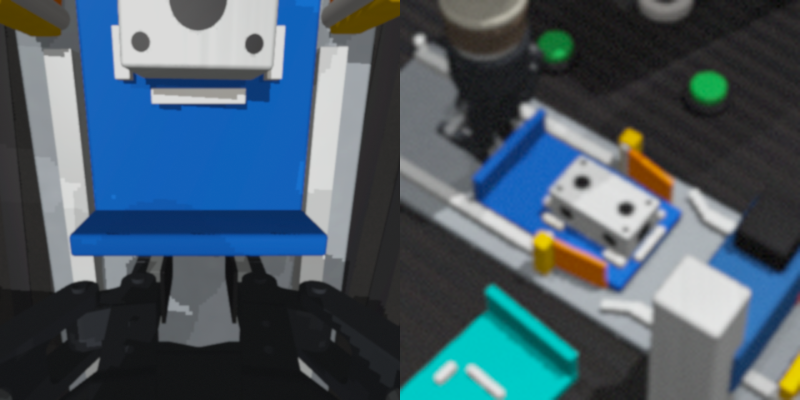

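The flaps are opening around the carrier, the block is seated, and the fingers are behind the wall. I keep pushing.

Emit:
move_arm --pt "0.3 9 0 0 0 0 0" --pt "0.3 10 0 0 0 0 0" --pt "0.3 10 0 0 0 0 0" --pt "0.3 10 0 0 0 0 0" --pt "0.3 10 0 0 0 0 0" --pt "0.3 10 0 0 0 0 0" --pt "0.3 10 0 0 0 0 0" --pt "0.3 10 0 0 0 0 0"

```text
clock: 13.1
eef_pos: [0.6442, -0.0005, 0.0421]
tool_rot: [0.686, 0.728, -0.001, 0.003]
ft_force: [0.7, -8.8, 2.8]
grip_width: 0.0254
grasp_force: 4.7
```

Emit:
move_arm --pt "0.3 10 0 0 0 0 0" --pt "0.3 10 0 0 0 0 0" --pt "0.3 10 0 0 0 0 0" --pt "0.3 10 0 0 0 0 0" --pt "0.3 10 0 0 0 0 0" --pt "0.3 8 0 0 0 0 0" --pt "0.3 6 0 0 0 0 0"

```text
clock: 13.68
eef_pos: [0.6402, 0.0637, 0.0421]
tool_rot: [0.685, 0.728, -0.001, 0.003]
ft_force: [0.5, -9.6, 4.9]
grip_width: 0.0256
grasp_force: 5.0
```

```bash
python3 - <<'E'
from h import *
o=bot.get_obs(); m=R.from_quat(o['tool_rot']).as_matrix(); print(o['clock'],o['eef_pos'].round(4),m[:,2].round(3),np.degrees(np.arctan2(m[1,1],m[0,1])),o['ft_force'])
W=bot.calibration('wrist')
a=bot.camera('wrist');b=bot.camera('scene');print(W['position'])
cv2.imwrite('pics/m3.png',np.hstack([cv2.resize(a[0:480,80:560],(400,400)),cv2.resize(b[220:380,280:440],(400,400),interpolation=cv2.INTER_CUBIC)]))
E
```

```text
13.6833 [0.6402 0.0637 0.0421] [ 0.002 -0.005 -1.   ] 3.465898568234794 [ 0.54273181 -9.55070178  4.93237106]
[0.63684511 0.13245864 0.17681504]
```

View pics/m3.png

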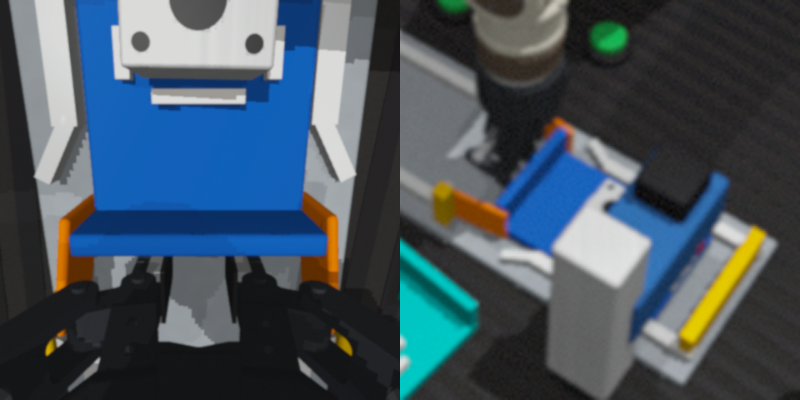

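The carrier is going in straight, the flaps trail along its sides, and about 30 mm remain. I'm slowing down.

Emit:
move_arm --pt "0.3 4 0 0 0 0 0" --pt "0.3 5 0 0 0 0 0" --pt "0.3 5 0 0 0 0 0" --pt "0.3 4 0 0 0 0 0" --pt "0.3 3 0 0 0 0 0"

```text
clock: 14.2
eef_pos: [0.6388, 0.0843, 0.042]
tool_rot: [0.686, 0.728, -0.001, 0.003]
ft_force: [1.5, -10.0, 3.4]
grip_width: 0.0253
grasp_force: 5.2
```

Emit:
move_arm --pt "0.3 2 0 0 0 0 0" --pt "0.3 2 0 0 0 0 0" --pt "0.3 2 0 0 0 0 0"

```text
clock: 14.45
eef_pos: [0.6384, 0.0904, 0.0421]
tool_rot: [0.686, 0.728, -0.001, 0.002]
ft_force: [0.9, -8.8, 4.2]
grip_width: 0.0257
grasp_force: 4.2
```

Emit:
move_arm --pt "0.3 1.5 0 0 0 0 0" --pt "0.3 1.5 0 0 0 0 0"

```text
clock: 14.62
eef_pos: [0.6382, 0.0934, 0.0421]
tool_rot: [0.686, 0.728, -0.001, 0.002]
ft_force: [0.5, -9.1, 4.4]
grip_width: 0.0257
grasp_force: 4.3
```

Emit:
move_arm --pt "0.3 1.5 0 0 0 0 0" --pt "0.3 1.5 0 0 0 0 0"

```text
clock: 14.78
eef_pos: [0.6382, 0.0937, 0.0421]
tool_rot: [0.686, 0.728, -0.003, 0.004]
ft_force: [0.8, -18.6, 5.0]
grip_width: 0.0251
grasp_force: 9.0
```

Emit:
move_arm --pt "0.3 1 0 0 0 0 0" --pt "0.3 1 0 0 0 0 0"

```text
clock: 14.95
eef_pos: [0.6383, 0.0938, 0.0421]
tool_rot: [0.686, 0.727, -0.004, 0.006]
ft_force: [2.1, -20.9, 4.5]
grip_width: 0.0259
grasp_force: 10.6
```

```bash
python3 - <<'E'
from h import *
o=bot.get_obs(); print(o['clock'],o['eef_pos'].round(4),o['ft_force'])
W=bot.calibration('wrist')
a=bot.camera('wrist'); cv2.imwrite('pics/w4.png',a)
u=np.array([np.cos(np.radians(93.8)),np.sin(np.radians(93.8)),0])
# wall rear top edge row: last strongly blue pixel in centre-left column
for x in (200,240,400,440):
    c=a[:,x].astype(int); r=np.nonzero((c[:,0]>90)&(c[:,0]>c[:,2]*2))[0]
    if len(r): P=at(W,(x,r.max()),.06); print(x,r.max(),P.round(4),'st x',(P-[.6392,.0302,.06])@u)
E
```

```text
14.95 [0.6383 0.0938 0.0421] [  2.10888165 -20.88928958   4.53364452]
200 307 [0.5991 0.1032 0.06  ] st x 0.07545592347999219
240 307 [0.6125 0.1039 0.06  ] st x 0.07532367730302243
400 306 [0.6661 0.1073 0.06  ] st x 0.07516430702951864
440 306 [0.6796 0.1081 0.06  ] st x 0.0750319603703993
```

The carrier is home: push face at station x ≈ 75 mm, and the force doubled at the stop. I'm backing off a little, then going straight up.

Emit:
move_arm --pt "0.3 -4 0 0 0 0 0" --pt "0.3 -4 0 0 0 0 0" --pt "0.3 -2 0 -4 0 0 0" --pt "0.3 0 0 -12 0 0 0" --pt "0.3 0 0 -15 0 0 0" --pt "0.3 0 0 -20 0 0 0" --pt "0.3 0 0 -25 0 0 0" --pt "0.3 0 0 -25 0 0 0" --pt "0.3 0 0 -20 0 0 0" --pt "0.3 0 0 -10 0 0 0"

```text
clock: 15.83
eef_pos: [0.6391, 0.0923, 0.1764]
tool_rot: [0.684, 0.729, 0.003, 0.002]
ft_force: [0.8, -0.6, 0.8]
grip_width: 0.0255
grasp_force: 0.0
```

Emit:
move_arm --pt "0 -20 0 0 0 0 0" --pt "0 -30 0 0 0 0 0" --pt "0 -30 0 0 0 0 0" --pt "0 -10 0 0 0 0 0" --pt "0 0 0 0 0 0 0"

```text
clock: 16.25
eef_pos: [0.6431, -0.001, 0.1717]
tool_rot: [0.686, 0.728, -0.0, -0.0]
ft_force: [0.2, 0.2, -0.7]
grip_width: 0.0004
grasp_force: 0.0
```

```bash
python3 - <<'E'
from h import *
o=bot.get_obs(); print(o['clock'],o['eef_pos'].round(4),o['ft_force'])
W=bot.calibration('wrist')
a=bot.camera('wrist');b=bot.camera('scene')
cv2.imwrite('pics/m4.png',np.hstack([cv2.resize(a[0:480,80:560],(400,400)),cv2.resize(b[200:380,270:450],(400,400),interpolation=cv2.INTER_CUBIC)]))
bt=[.4443,.0279];g=bot.get_obs()
for r in rects('start','wrist'): print(r[0],r[1],at(W,r[1],.02).round(4))
plan([.444,.028,.11],3.8,8,0)
E
```

```text
16.25 [ 0.6431 -0.001   0.1717] [ 0.18459577  0.23539431 -0.70771909]
0.95 [ 57.48137255 170.40686275] [0.4477 0.0278 0.02  ]
0.85 [143.80344828 355.80431034] [ 0.5018 -0.1263  0.02  ]
from [0.6432 0.0023 0.1716]
[[0.0, 4.8, -24.6, 7.7, -0.0, -0.0, -0.0], [0.0, 4.8, -24.6, 7.7, -0.0, -0.0, -0.0], [0.0, 4.8, -24.6, 7.7, -0.0, -0.0, -0.0], [0.0, 4.8, -24.6, 7.7, -0.0, -0.0, -0.0], [0.0, 4.8, -24.6, 7.7, -0.0, -0.0, -0.0], [0.0, 4.8, -24.6, 7.7, -0.0, -0.0, -0.0], [0.0, 4.8, -24.6, 7.7, -0.0, -0.0, -0.0], [0.0, 4.8, -24.6, 7.7, -0.0, -0.0, -0.0]]
```

View pics/m4.png

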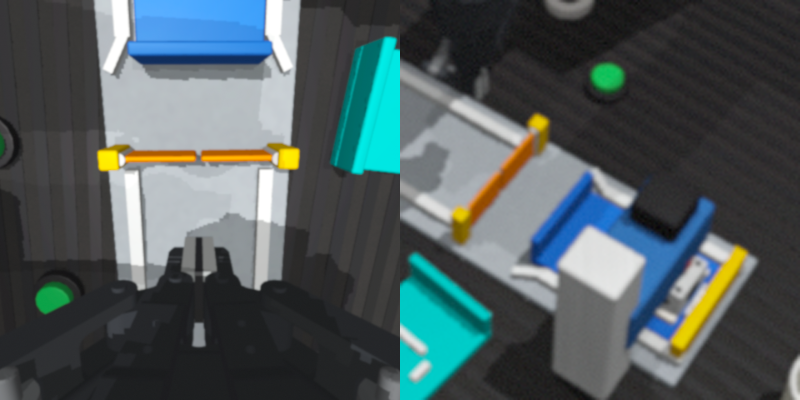

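Both flaps are shut and the carrier is at the yellow stop. Next is the button nearest the base, at (0.445, 0.028).

Emit:
move_arm --pt "0 3 -15 5 0 0 0" --pt "0 4 -26 8 0 0 0" --pt "0 5 -28 8 0 0 0" --pt "0 5 -28 8 0 0 0" --pt "0 5 -28 8 0 0 0" --pt "0 5 -28 8 0 0 0" --pt "0 5 -25 8 0 0 0" --pt "0 4 -18 8 0 0 0" --pt "0 0 0 0 0 0 0"

```text
clock: 17.15
eef_pos: [0.4395, 0.0265, 0.109]
tool_rot: [0.684, 0.73, -0.002, -0.003]
ft_force: [-0.8, -0.3, -0.4]
grip_width: 0.0003
grasp_force: 0.0
```

```bash
python3 - <<'E'
from h import *
o=bot.get_obs(); print(o['clock'],o['eef_pos'].round(4))
W=bot.calibration('wrist');S=bot.calibration('scene');bot.camera('wrist');bot.camera('scene')
ws=rects('start','wrist');ss=rects('start','scene')
for r in ws: print(r[0],r[1],at(W,r[1],.02).round(4),at(W,r[1],.03).round(4))
for r in ss: print(r[0],r[1],at(S,r[1],.02).round(4),at(S,r[1],.03).round(4))
E
```

```text
17.15 [0.4395 0.0265 0.109 ]
0.62 [328.19043977 244.77131931] [0.4459 0.0282 0.02  ] [0.4455 0.0312 0.03  ]
0.52 [616.11418575  76.09891858] [0.595  0.1342 0.02  ] [0.5879 0.1324 0.03  ]
0.66 [301.59285714 218.42142857] [ 0.5052 -0.1285  0.02  ] [ 0.5115 -0.1227  0.03  ]
```

Emit:
move_arm --pt "0 2 5 10 0 0 0" --pt "0 0 0 18 0 0 0" --pt "0 0 0 18 0 0 0" --pt "0 0 0 10 0 0 0" --pt "0 0 0 6 0 0 0" --pt "0 0 0 3 0 0 0" --pt "0 0 0 0 0 0 0"

```text
clock: 17.93
eef_pos: [0.4507, 0.0272, 0.0451]
tool_rot: [0.685, 0.729, -0.0, -0.0]
ft_force: [0.5, -0.6, -0.1]
grip_width: -0.0001
grasp_force: 0.0
```

Emit:
move_arm --pt "0 0 0 3 0 0 0" --pt "0 0 0 3 0 0 0" --pt "0 0 0 0 0 0 0"

```text
clock: 18.18
eef_pos: [0.4506, 0.0272, 0.0398]
tool_rot: [0.685, 0.729, 0.0, 0.0]
ft_force: [0.5, 0.2, -0.3]
grip_width: 0.0001
grasp_force: 0.0
```

Emit:
move_arm --pt "0 0 0 3 0 0 0" --pt "0 0 0 3 0 0 0" --pt "0 0 0 0 0 0 0"

```text
clock: 18.43
eef_pos: [0.4501, 0.0271, 0.0334]
tool_rot: [0.685, 0.729, -0.0, -0.0]
ft_force: [-0.1, 0.3, 0.2]
grip_width: 0.0001
grasp_force: 0.0
```

Emit:
move_arm --pt "0 1 -5 0 0 0 0" --pt "0 0 0 2 0 0 0" --pt "0 0 0 2 0 0 0" --pt "0 0 0 0 0 0 0"

```text
clock: 18.77
eef_pos: [0.445, 0.0279, 0.0296]
tool_rot: [0.685, 0.729, -0.0, -0.0]
ft_force: [-0.6, 1.2, 1.5]
grip_width: 0.0001
grasp_force: 0.8
```

Emit:
move_arm --pt "0 0 0 2 0 0 0" --pt "0 0 0 2 0 0 0" --pt "0 0 0 0 0 0 0"

```text
clock: 19.02
eef_pos: [0.4452, 0.0279, 0.0257]
tool_rot: [0.685, 0.729, -0.0, -0.0]
ft_force: [-2.1, -0.1, 3.5]
grip_width: 0.0001
grasp_force: 1.9
```

Contact with the button, and the spring force is rising. A little further to the bottom.

Emit:
move_arm --pt "0 0 0 1.5 0 0 0" --pt "0 0 0 1 0 0 0" --pt "0 0 0 0 0 0 0"

```text
clock: 19.27
eef_pos: [0.4453, 0.0279, 0.024]
tool_rot: [0.685, 0.729, 0.0, -0.0]
ft_force: [-3.9, -0.2, 10.1]
grip_width: 0.0001
grasp_force: 4.9
```

Emit:
move_arm --pt "0 0 0 1 0 0 0" --pt "0 0 0 0 0 0 0" --pt "0 0 0 0 0 0 0"

```text
clock: 19.52
eef_pos: [0.4454, 0.0279, 0.0238]
tool_rot: [0.685, 0.729, 0.0, 0.0]
ft_force: [-6.6, 0.0, 18.2]
grip_width: 0.0001
grasp_force: 9.1
```

Bottomed out at 18 N with no further travel. Releasing and retracting.

Emit:
move_arm --pt "0 0 0 -4 0 0 0" --pt "0 0 0 -8 0 0 0" --pt "0 0 0 -20 0 0 0" --pt "0 0 0 -30 0 0 0" --pt "0 0 0 -30 0 0 0" --pt "0 0 0 -25 0 0 0" --pt "0 0 0 -10 0 0 0" --pt "0 0 0 0 0 0 0" --pt "0 0 0 0 0 0 0"

```text
clock: 20.27
eef_pos: [0.4459, 0.0278, 0.1496]
tool_rot: [0.685, 0.729, 0.001, 0.001]
ft_force: [-0.2, 0.1, 0.1]
grip_width: -0.0003
grasp_force: 0.0
```

```bash
python3 - <<'E'
from h import *
o=bot.get_obs(); print(o['clock'],o['eef_pos'].round(4),o['ft_force'])
cv2.imwrite('pics/tf.png',bot.camera('top'))
E
```

```text
20.2667 [0.4459 0.0278 0.1496] [-0.156964    0.05451486  0.1030282 ]
```

View pics/tf.png

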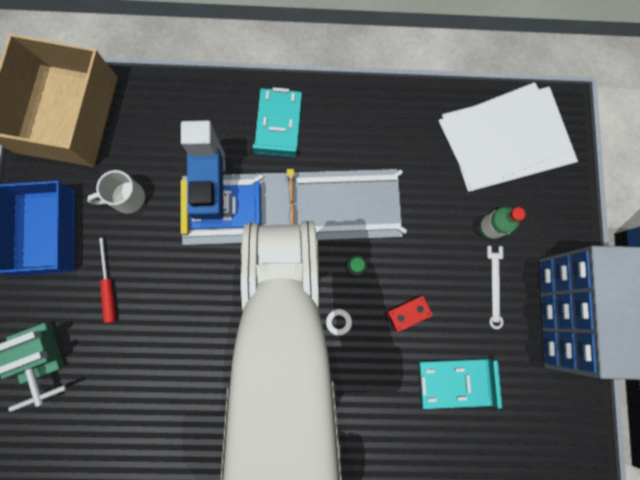

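The final top view shows the carrier home at the yellow stop (190–260, 205) and the gate shut at (291,195). The red block (410,313), the bearing (338,322) and the other loose things haven't moved. I'm handing in.

```bash
python3 -c "
from workcell import bot
print(bot.job_done())"
```

```text
the job is handed in; nothing more can be done
None
```

Job handed in at about 20 s: the aluminium block is in the nest, the carrier is home against the stop with both flaps shut behind it, and the start button nearest the base was pressed fully down and released; no other loose thing appears to have moved.

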